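Slide the battery pack home under the cradle's leaf spring

ROBOT

A 6-joint arm with a two-finger parallel gripper is mounted at the origin on the work surface. World frame = base frame: x ahead of the robot, y to its left, z up, the work surface at z = 0. Lengths are in m, angles in degrees, forces in N, time in s.
With the tool pointing down it reaches from about 0.3 to 0.75 m from the base axis. Payload 8.5 kg.
Tool frame: the origin (TCP) lies on the mounting face of the last link; the fingertips stand tip_extent ahead of it and the grasp point (between the pads) lies 155 mm ahead of it (tip_extent is the distance from the TCP to the fingertips, in m); z points along the fingers, y is the line along which they close (so a half turn about z gives the same grasp; the last joint's range is limited). The gripper opens to 85 mm and grips with 20 to 120 N. Pads are 22 mm wide; open, the fingers measure 114 mm over their backs; the gripper's body (76 mm by 85 mm) begins 54 mm behind the grasp point. The pads swing forward as they close: fully open they stand 13 mm farther back than shut.
Start: joints at [-78.226, 21.807, 74.336, -0, 83.858, -12.336], TCP at [0.225, -0.502, 0.405] pointing down, gripper open.
Joint ranges: [-178.18, 178.18], [-50.72, 133.34], [12.68, 142.11], [-81.47, 261.47], [9.98, 163.14], [-165.26, 165.26]. Speed limits (degrees/s): [136.94, 136.94, 180, 180, 180, 180].

INTERFACE

Orientations are given as a 3x3 rotation matrix whose columns are the frame's x, y, z axes.
In Python, from rig import observe, get_image, camera_params, close_job, tip_extent gives the robot as it stands.
- The arm moves only by the shell command python3 -m creep 'ROWS' [FORCE]. ROWS is JSON, a list of rows, each an object with "jaw": the gripper's target within -1 to 1 (shut at 1, half-way at 0, fully open at -1); "travel": the shift along the world's x, y, z in mm, a list of three; "roll": the turn about the world's z in rad. A call has 1 to 12 rows; each row is the pose to reach, as a shift and turn from the pose commanded when the call began; what a row does not reach only later rows make up. A row lasts 1/10 s, in which the tool goes at most 50 mm and 8.59 degrees, less where a joint would pass 70% of its speed; a pose out of reach is approached as far as the arm can. A call with a gripper value outside its range is refused whole. The fingers move at their own pace and stop on an object; FORCE is the grip in N (left out, the last holds). Time passes only in rows, so rows that repeat a pose let the fingers close. It gives the time, the measured TCP pose, the force, the opening and the grip force at its end, in the units of the state.
- observe(): the state, without advancing time (a new reading comes with each control period).
- get_image(name): name is "side" or "top" or "wrist"; returns (picture, depth): 420x560x3 uint8, red, green, blue; 420x560 float32, m along the optical axis (not along the pixel's ray), 0 where there is no reading.
- camera_params(name): a dict with "mtx" (3x3 intrinsics, pixels), "extrinsics" (4x4, takes a point from camera to world coordinates). Camera axes: x right, y down, z forward; pixel columns grow to the right and rows downward; lengths in m; the calibration is good to about 2 mm. A picture is of the moment at which its call begins: read the wrist's pose just before it. camera_params takes no time and is no camera call; for the wrist camera it gives the pose at the moment of the call.
- close_job(): hands the job in; it is judged then, once.
The state is a dict: "time_s": time; "q": joint angles; "qvel": joint speeds; "joint_efforts": joint torques, N m; "position": TCP position; "tool_rot": TCP orientation; "ft_force": force on the tool from outside, world axes, zero at the start; "wrist_torque": the same for the moment, N m; "grip_width": finger opening in m; "gripper_force": force on a finger pad.
Only numpy, scipy, OpenCV 4.12 (cv2) and the standard library are available. Lean on these libraries where they do the work, as an engineer would, in place of code of your own. Each camera call takes 0.05 s, during which the arm holds its last target. There are 200 camera calls.

TASK

Without picking the battery pack up, press it down hard with the fingertips against the sprung floor of its charging cradle and, keeping it pressed, slide it under the leaf spring until it is fully home against the end stop. Then let go and move clear, so that the spring alone holds the pack down; never lift the pack or ram it by force against the edge of the spring, and leave the other things on the shelf where they are.

Things in the scene. Friction and masses are not known exactly. Their poses are not given: they have to be found in the camera images.
- cradle: Charging cradle fixed to the shelf: open grey channel 177 mm long, 59 wide outside, 45 inside, side walls 28 high, highest point 51. Origin: centre of the channel, on the shelf surface. +x runs along the channel to its closed end (inner face of the end stop at x = +82.5 mm), z up; the other end is open. The leaf spring is hinged across the closed end, 45 mm up.
- spring_edge (a point): Lower rim of the turned-down free edge of the steel leaf spring (34 mm wide), at cradle x = +41 mm, 33.5 mm above the shelf; it points at the incoming pack, which butts against it unless pressed down. 15 mm behind it a round bump hangs down to 30 mm above the shelf and drags on the pack's top with 3 to 5 N; the bump can rise 3.4 mm. The point itself does not move.
- ejector (a joint): Sprung white floor in the channel, which carries the pack: metres pressed down. 0 = up (floor 24 mm above the shelf), 0.012 = bottomed. It pushes up with 9 N at 0, 15 N at the bottom. The pack passes under the spring with the floor 7.5 to 12 mm down (9 to 10 is comfortable). With the pack home and let go, the leaf spring keeps the floor about 6.5 mm down.
- pack: Flat black battery pack 100 x 41 x 16 mm, 0.16 kg, loose on the sprung floor, its front end short of the leaf spring. Origin: centre of its underside; +x to its front (the cradle's +x), z up. A cross rib 8 mm wide, 6 high stands on its top from x = -10 to -2 mm. Home: front end at the end stop, origin at cradle x = +32.5 mm; the rib then stays 10 mm clear of the spring.
- thumb_pad (a point): Point at the middle of the thumb pad on the pack's top face, at pack x = -25 mm, 16 mm above the underside. The pad is flat, 40 mm long (pack x = -50 to -10 mm) and 41 mm wide, behind the rib; a fingertip pressing here can also push forward on the rib. About 15 N down and 10 to 15 N forward do the job; over 60 N is ramming.
- ratchet: Bystander: chrome ratchet handle about 190 mm long, 30 mm high. Origin: on its underside. Leave it alone.
- spoon_rest: Bystander: white ceramic spoon rest 100 mm across, 18 mm high, holding three bolts. Origin: on its underside. Leave it alone.
- glasses_case: Bystander: orange safety glasses case 160 x 64 x 58 mm. Origin: on its underside. Leave it alone.
- sprayer_head: Bystander: green plastic sprayer head, 85 mm long, 70 mm tall. Origin: on its underside. Leave it alone.
- tape_roll: Bystander: roll of paper tape lying flat, 84 mm across, 24 mm high. Origin: on its underside. Leave it alone.
- screw_jar: Bystander: glass jar with steel lid, 60 mm across, 70 mm tall. Origin: on its underside. Leave it alone.
- socket: Bystander: steel socket standing on end, 26 mm across, 30 mm tall. Origin: on its underside. Leave it alone.
Not all that is in view belongs to the job. Leave any blue look-alike of the pack alone.

How it is judged:
By the outcome, as a careful person would: the job done as asked, in the order asked, and still so for the second after the job is handed in, with the robot touching nothing.
It also fails if it takes over 48 s, if anything falls off the work surface, if the arm or the gripper's body presses on something with over 40 N, if the wrist force passes 120 N, or if a joint passes its speed limit or range.

## Working session

There is one attempt and no reset: what is moved stays moved. The work goes in short steps, Python scripts to look and compute and a shell command to move; the robot and the scene stay as the last step left them, time stands still between calls to the robot, and variables do not carry over. Pictures are saved under pics/ and viewed, at most 10 in all, crops included, and the job is handed in when it is done.

```bash
mkdir -p pics; ls
python3 - <<'E'
from rig import *
import cv2, numpy as np
s=observe(); print(s['time_s'],s['position'],s['tool_rot'],s['ft_force'],s['grip_width'],tip_extent)
for n in ['top','side']:
    im,d=get_image(n); cv2.imwrite(f'pics/{n}0.png',im[:,:,::-1]); np.save(f'pics/{n}0.npy',d)
    p=camera_params(n); print(n,p['mtx'].round(1).tolist(),np.array(p['extrinsics']).round(4).tolist())
E
```

```text
pics
0.0 [ 0.22465173 -0.50197287  0.40410212] [[ 9.12760220e-01  4.08495641e-01 -3.03254545e-04]
 [ 4.08495635e-01 -9.12759138e-01  1.43929787e-03]
 [ 3.11148548e-04 -1.43761200e-03 -9.99998918e-01]] [-0.16046876 -0.64358582 -0.53754274] 0.08531840400415595 0.1734
top [[398.2, 0.0, 285.8], [0.0, 398.2, 206.4], [0.0, 0.0, 1.0]] [[-0.0032, -0.9979, 0.0641, 0.5145], [-1.0, 0.0028, -0.0069, 0.0514], [0.0067, -0.0642, -0.9979, 0.8984], [0.0, 0.0, 0.0, 1.0]]
side [[429.4, 0.0, 286.3], [0.0, 429.4, 212.4], [0.0, 0.0, 1.0]] [[0.9976, -0.048, 0.0499, 0.5249], [-0.0693, -0.6985, 0.7123, -0.6062], [0.0007, -0.714, -0.7001, 0.7076], [0.0, 0.0, 0.0, 1.0]]
```

View pics/top0.png

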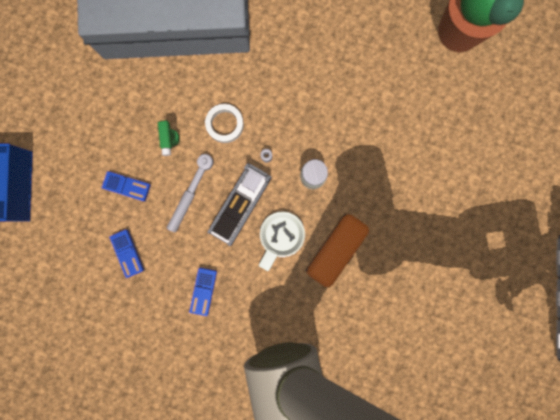

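View pics/side0.png

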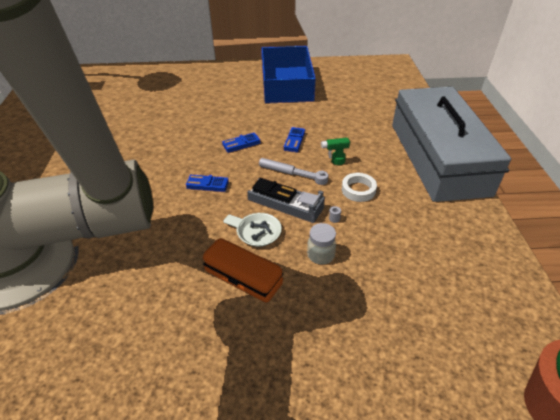

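The top view shows the grey cradle at about (240,205). The black pack sits in its lower-left part at about (236,213), and the bright leaf spring is at the upper-right end, about (252,182). Possible mix-ups are the blue look-alikes at (127,186), (127,253) and (203,291), and the blue bin at (10,182). I choose the black pack in the cradle and will check it in a crop.

```bash
cat > h.py <<'E'
import numpy as np, cv2
from rig import *
def ray(n,u,v,z,P=None):
    P=P or camera_params(n); K=np.array(P['mtx']);E=np.array(P['extrinsics'])
    d=E[:3,:3]@np.linalg.solve(K,[u,v,1.]); o=E[:3,3]
    return o+d*(z-o[2])/d[2]
def cloud(n,D):
    P=camera_params(n);K=np.array(P['mtx']);E=np.array(P['extrinsics'])
    v,u=np.mgrid[:D.shape[0],:D.shape[1]]
    c=np.stack([(u-K[0,2])/K[0,0]*D,(v-K[1,2])/K[1,1]*D,D],-1)
    return c@E[:3,:3].T+E[:3,3]
E
python3 - <<'E'
from h import *
im=cv2.imread('pics/top0.png');d=np.load('pics/top0.npy')
W=cloud('top',d)
c=im[155:255,200:280]; a=cv2.resize(c,None,fx=5,fy=5,interpolation=cv2.INTER_CUBIC)
s=cv2.imread('pics/side0.png')[170:225,240:335]; b=cv2.resize(s,(400,500*1*232//500),interpolation=cv2.INTER_CUBIC)
o=np.zeros((500,800,3),np.uint8);o[:,:400]=a;o[:b.shape[0],400:]=b
cv2.imwrite('pics/crop1.png',o)
g=W[155:255,200:280]; print((g[::8,::6,2]*1000).round().astype(int))
print(W[300:400:30,100,2])
E
```

```text
[[ -1  21   1  -3  -1   2   0   0  -1   0  28  -4  -1  -2]
 [ 20  21  13   1  -2  -1  -2   1  37   1   1   0  -1  -2]
 [ 16   0  -2   3  -3  -1  -2  -1  25  45  34   1  -2  -1]
 [ 10  -1  -2  -3  -1  -1  -1  24  42  44  45  52   0  -2]
 [  0  -2   1   0  -2   0  27  27  42  39  26  -2  -1  -1]
 [ -2   0  -5  -1   1  28  39  21  24  22  25   0  -1   3]
 [ -2  -1   0  -3  24  40  39  38  40  26  -2   0  -2  -1]
 [ -2   0   3  -1  39  40  36  39  25  -2   1  -1   2   1]
 [ -2  -1   1  37  39  45  36  30  -2   0  -2  14  10   6]
 [ -3   0  28  40  43  38  24  -1  -1  -2   3   8  18  17]
 [  0  -4   1  39  37  38  25  -2  -1  -3  17   4   4   2]
 [ -3  -2   1   1  -4  27  -1  -4  -3  -1  -1   9   3   4]
 [ -3  -1  -6  -2  -2  -3  -1  -1   1  -2  -1  12  15 898]]
[ 0.00020277 -0.00189245 -0.00167518 -0.00372658]
```

View pics/crop1.png

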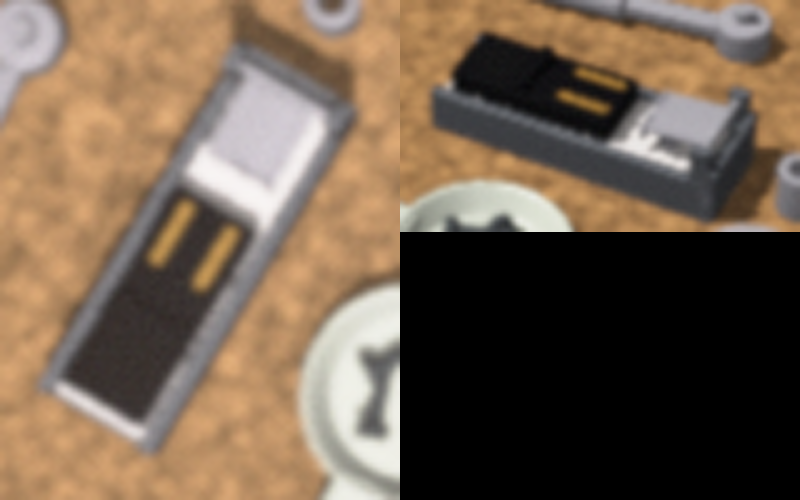

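The crop confirms it. The black pack with two gold contacts sits in the grey channel, with its rear near (95,395) and its front near (215,205) in the crop. The spring edge is at about (235,165), and the pack's front end is short of it.

Run:
```python
from h import *
im=cv2.imread('pics/top0.png');d=np.load('pics/top0.npy');W=cloud('top',d)
box=np.zeros(d.shape,np.uint8);box[155:255,205:278]=1
def comp(m,seed):
    n,l=cv2.connectedComponents(m.astype(np.uint8));return l==l[seed[1],seed[0]]
V=im.max(2).astype(int);sat=V-im.min(2)
m=comp((W[...,2]>.015)&(box>0),(235,212))
xy=W[m][:,:2]*1000
r=cv2.minAreaRect(xy.astype(np.float32));print('cloud cradle',m.sum(),r)
# contour of grey/black/white region by image: low saturation, in cradle
p=comp((V<75)&(box>0)&(W[...,2]>.034),(235,212))
cs,_=cv2.findContours(p.astype(np.uint8),0,1);c=max(cs,key=cv2.contourArea)[:,0]
w=np.array([ray('top',u,v,.040)[:2]*1000 for u,v in c],np.float32)
print('pack',p.sum(),cv2.minAreaRect(w))
for n,mm,z in (('cradle rim',m,.028),):
    cs,_=cv2.findContours(m.astype(np.uint8),0,1);c=max(cs,key=cv2.contourArea)[:,0]
    w=np.array([ray('top',u,v,z)[:2]*1000 for u,v in c],np.float32);print(n,cv2.minAreaRect(w),cv2.boxPoints(cv2.minAreaRect(w)))
R=observe()['tool_rot'];print('tool y dir',np.degrees(np.arctan2(R[1][1],R[0][1])))
print(camera_params('wrist'))
```

```text
cloud cradle 2180 ((553.7325439453125, 112.18731689453125), (144.60012817382812, 176.39682006835938), 58.8495979309082)
pack 559 ((550.6573486328125, 162.89938354492188), (38.53397750854492, 93.15263366699219), 59.340553283691406)
cradle rim ((576.3948974609375, 149.0494384765625), (62.839691162109375, 177.14186096191406), 59.528682708740234) [[484.12387  166.88414 ]
 [636.79944   77.054276]
 [668.6659   131.21474 ]
 [515.99036  221.0446  ]]
tool y dir -65.8882763245404
{'mtx': array([[330.56227239,   0.        , 279.7702504 ],
       [  0.        , 330.56227239, 204.58142456],
       [  0.        ,   0.        ,   1.        ]]), 'extrinsics': array([[ 0.40843177, -0.86512086, -0.29111748,  0.2998392 ],
       [-0.91278821, -0.38748051, -0.12913765, -0.46904547],
       [-0.00108268,  0.31847253, -0.94793147,  0.37393544],
       [ 0.        ,  0.        ,  0.        ,  1.        ]])}
```

Estimated cradle centre is (576,149) with yaw about -30.5°, and the pack sits about 62 mm short of home. The next move closes the jaws, takes the tool over the thumb pad at a safe height, and turns the finger line across the channel.

```bash
python3 -m creep '[{"jaw":1,"travel":[308,677,0],"roll":2.189},{"jaw":1,"travel":[308,677,0],"roll":2.189},{"jaw":1,"travel":[308,677,0],"roll":2.189},{"jaw":1,"travel":[308,677,0],"roll":2.189},{"jaw":1,"travel":[308,677,0],"roll":2.189},{"jaw":1,"travel":[308,677,0],"roll":2.189},{"jaw":1,"travel":[308,677,0],"roll":2.189},{"jaw":1,"travel":[308,677,0],"roll":2.189},{"jaw":1,"travel":[308,677,0],"roll":2.189},{"jaw":1,"travel":[308,677,0],"roll":2.189},{"jaw":1,"travel":[308,677,0],"roll":2.189},{"jaw":1,"travel":[308,677,0],"roll":2.189}]' 20
```

```text
time_s: 1.3
position: [0.4735, 0.0464, 0.4046]
tool_rot: [[-0.61, 0.792, -0.0], [0.792, 0.61, -0.0], [0.0, -0.0, -1.0]]
ft_force: [0.3, -0.2, -0.3]
grip_width: 0.0
gripper_force: 0.0
```

```bash
python3 -m creep '[{"jaw":1,"travel":[59,128,-60],"roll":0.382},{"jaw":1,"travel":[59,128,-60],"roll":0.382},{"jaw":1,"travel":[59,128,-60],"roll":0.382},{"jaw":1,"travel":[59,128,-60],"roll":0.382},{"jaw":1,"travel":[59,128,-60],"roll":0.382},{"jaw":1,"travel":[59,128,-60],"roll":0.382}]'
python3 - <<'E'
from h import *
s=observe();P=camera_params('wrist');im,d=get_image('wrist');cv2.imwrite('pics/w1.png',im[:,:,::-1]);np.savez('pics/w1.npz',d=d,**P)
R=s['tool_rot'];print(s['position'],np.degrees(np.arctan2(R[1][1],R[0][1])),s['ft_force'])
E
```

```text
time_s: 1.9
position: [0.532, 0.1714, 0.3451]
tool_rot: [[-0.858, 0.514, 0.0], [0.514, 0.858, -0.0], [-0.0, -0.0, -1.0]]
ft_force: [1.0, 0.1, 0.3]
grip_width: 0.0001
gripper_force: 0.0
[0.53196775 0.17144896 0.34508139] 59.06504225182345 [0.9786981  0.14617613 0.27974942]
```

View pics/w1.png

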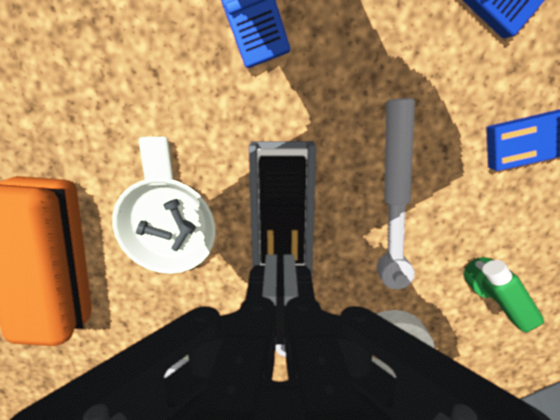

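The wrist view shows the channel's open rear end, with its corners at (250,143) and (315,143). The black pack's rear is at about v=152, the gold contacts are at (270,242) and (295,242), and the closed fingertips are at about (281,258), over the channel's midline. I'll refine the axis and the pack position from this view.

Run:
```python
from h import *
im=cv2.imread('pics/w1.png');z=np.load('pics/w1.npz');P=dict(mtx=z['mtx'],extrinsics=z['extrinsics']);d=z['d']
hsv=cv2.cvtColor(im,cv2.COLOR_BGR2HSV)
rel=(im.max(2).astype(int)-im.min(2))/np.maximum(im.max(2),1)
K=P['mtx'];E=P['extrinsics']
v,u=np.mgrid[:420,:560];W=np.stack([(u-K[0,2])/K[0,0]*d,(v-K[1,2])/K[1,1]*d,d],-1)@E[:3,:3].T+E[:3,3]
L=[];Rr=[];PL=[];PR=[]
for r in range(165,232,4):
    hh=W[r,235:330,2]; on=np.where((hh>.017)&(hh<.06))[0]+235
    bl=np.where((im[r,235:330].max(1)<45))[0]+235
    L.append(ray('',on[0],r,.028,P)[:2]*1000);Rr.append(ray('',on[-1]+1,r,.028,P)[:2]*1000)
    bl=bl[(bl>258)&(bl<308)];PL.append(ray('',bl[0],r,.040,P)[:2]*1000);PR.append(ray('',bl[-1]+1,r,.040,P)[:2]*1000)
for n,a,b in(('wall',L,Rr),('pack',PL,PR)):
    m=(np.array(a)+b)/2; vx,vy,x0,y0=cv2.fitLine(m.astype(np.float32),2,0,.01,.01).ravel()
    if vx<0: vx,vy=-vx,-vy
    print(n,'width',np.median(np.linalg.norm(np.array(a)-b,axis=1)),'yaw',np.degrees(np.arctan2(vy,vx)),'mid',x0,y0)
    la=cv2.fitLine(np.float32(a),2,0,.01,.01).ravel();lb=cv2.fitLine(np.float32(b),2,0,.01,.01).ravel();print(np.degrees(np.arctan(la[1]/la[0])),np.degrees(np.arctan(lb[1]/lb[0])))
col=slice(272,292)
for r in range(136,166,2): print(r,im[r,col].mean((0,1)).round().astype(int),(W[r,col,2].mean()*1000).round(1), ray('',282,r,.028,P)[:2].round(4),ray('',282,r,.040,P)[:2].round(4))
cols=im[142:270:3,282].max(1);print(cols)
# contacts (gold)
g=((hsv[...,0]>8)&(hsv[...,0]<30)&(hsv[...,1]>110)&(hsv[...,2]>70));g[:200]=0;g[:,:258]=0;g[:,306:]=0;g[262:]=0
n,l,st,ce=cv2.connectedComponentsWithStats(g.astype(np.uint8));print(st,ce.round(1))
# contacts
```

```text
wall width 58.85778036146356 yaw -30.627745 mid 539.99695 168.7454
-30.777695 -30.478033
pack width 39.56193710003805 yaw -30.481308 mid 536.9021 170.88383
-30.458103 -30.503271
136 182 0.6 [0.4926 0.1968] [0.4914 0.1975]
138 178 0.7 [0.4941 0.1959] [0.4927 0.1966]
140 159 0.5 [0.4956 0.195 ] [0.4941 0.1958]
142 126 6.6 [0.497  0.1942] [0.4955 0.195 ]
144 121 6.4 [0.4985 0.1933] [0.497  0.1941]
146 106 6.7 [0.5    0.1924] [0.4984 0.1933]
148 124 6.4 [0.5014 0.1915] [0.4998 0.1924]
150 177 24.7 [0.5029 0.1906] [0.5012 0.1916]
152 184 24.3 [0.5044 0.1897] [0.5026 0.1907]
154 171 24.4 [0.5059 0.1889] [0.5041 0.1899]
156 56 31.7 [0.5074 0.188 ] [0.5055 0.189 ]
158 14 39.3 [0.5089 0.1871] [0.507  0.1881]
160 18 40.3 [0.5104 0.1862] [0.5084 0.1873]
162 17 40.8 [0.512  0.1852] [0.5099 0.1864]
164 18 40.7 [0.5135 0.1843] [0.5113 0.1855]
[149  85 117 186 174  16  17  20  18  19  20  21  20  19  21  21  18  18
  20  19  19  17  18  16  20  19  16  16  18  20  16  17  21  18  21  19
  14  14  31  29  28  25  25]
[[     0      0    560    420 234862]
 [   267    230      7     24    165]
 [   291    230      7     31    173]] [[279.5 209.5]
 [270.  241.7]
 [294.4 243.7]]
```

```bash
python3 -m creep '[{"jaw":1,"travel":[0,0,-40]},{"jaw":1,"travel":[0,0,-80]},{"jaw":1,"travel":[0,0,-105]},{"jaw":1,"travel":[0,0,-110]},{"jaw":1,"travel":[0,0,-110]},{"jaw":1,"travel":[0,0,-110]}]' || python3 -m creep '[{"jaw":1,"travel":[0,0,-110],"roll":0},{"jaw":1,"travel":[0,0,-110],"roll":0},{"jaw":1,"travel":[0,0,-110],"roll":0},{"jaw":1,"travel":[0,0,-110],"roll":0},{"jaw":1,"travel":[0,0,-110],"roll":0}]'
python3 - <<'E'
from h import *
s=observe();R=s['tool_rot'];p=s['position']*1000 if hasattr(s['position'],'shape') else np.array(s['position'])*1000
print(p,'tip z',p[2]-173.4,np.degrees(np.arctan2(R[1][1],R[0][1])),s['ft_force'],'dxy to start',np.array([528.7,175.3])-p[:2])
P=camera_params('wrist');im,d=get_image('wrist');cv2.imwrite('pics/w2.png',im[:,:,::-1]);np.savez('pics/w2.npz',d=d,**P)
im,d=get_image('side');cv2.imwrite('pics/s2.png',cv2.resize(im[130:240,230:370,::-1],None,fx=5,fy=5,interpolation=2))
E
```

```text
time_s: 2.45
position: [0.5328, 0.1718, 0.2371]
tool_rot: [[-0.858, 0.514, 0.004], [0.514, 0.858, 0.0], [-0.003, 0.002, -1.0]]
ft_force: [0.4, -0.1, -0.3]
grip_width: -0.0002
gripper_force: 0.0
[532.83357349 171.78203569 237.12006962] tip z 63.720069615639176 59.0847699117351 [ 0.3763858  -0.13551758 -0.25438208] dxy to start [-4.13357349  3.51796431]invalid input
```

View pics/s2.png

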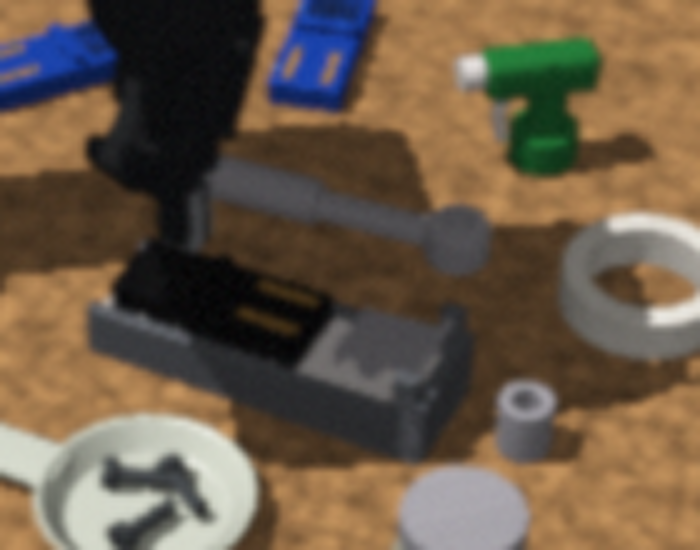

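View pics/w2.png

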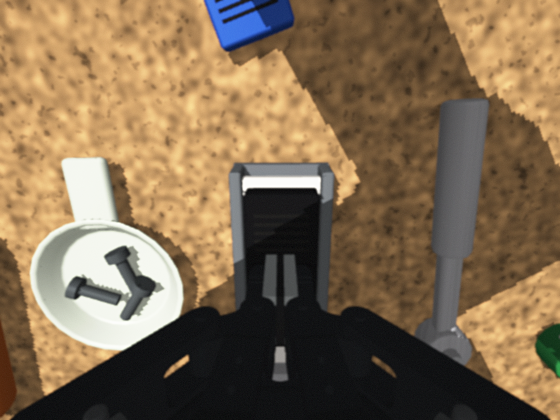

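The side view shows the fingertips above the pack behind the rib. The wrist view shows the pack's rear edge at v≈189 and the closed tips' rear edge at v≈254 (u 264–298). I'll measure both.

Run:
```python
from h import *
im=cv2.imread('pics/w2.png');z=np.load('pics/w2.npz');P=dict(mtx=z['mtx'],extrinsics=z['extrinsics'])
g=im.max(2);c=g[180:200,262:302].mean(1);print(c.round())
r=180+np.argmin(np.diff(c))+1
rear=ray('',282,r,.040,P)[:2]*1000
u=np.array([np.cos(np.radians(-30.5)),np.sin(np.radians(-30.5))]);n=np.array([-u[1],u[0]])
t=[ray('',x,254,.0637,P)[:2]*1000 for x in(264,298)]
p=observe()['position'][:2]*1000
f=lambda q:(np.dot(q-rear,u).round(1)-50,np.dot(q,n).round(1))
print(r,rear,'tcp',f(p),'tipcorners',f(t[0]),f(t[1]))
e=[]
for rr in range(200,236,5):
    bl=np.where(g[rr,236:328]<40)[0]+236; e.append([np.dot(ray('',x,rr,.04,P)[:2]*1000,n).round(1) for x in(bl[0],bl[-1]+1)])
print(e)
tgt=rear+26*u; tgt+=n*(419.5-tgt@n); print('move',tgt-p)
```

```text
[252. 252. 252. 252. 253. 255. 255. 200.  78.  18.  13.  16.  17.  19.
  22.  25.  26.  26.  26.  26.]
188 [504.40024019 190.24549561] tcp (np.float64(-16.4), np.float64(418.5)) tipcorners (np.float64(-23.9), np.float64(410.9)) (np.float64(-23.7), np.float64(427.3))
[[np.float64(399.2), np.float64(440.0)], [np.float64(399.1), np.float64(440.1)], [np.float64(399.0), np.float64(440.2)], [np.float64(399.4), np.float64(440.3)], [np.float64(399.3), np.float64(440.4)], [np.float64(399.2), np.float64(439.9)], [np.float64(399.0), np.float64(440.0)], [np.float64(398.9), np.float64(440.1)]]
move [-6.06993568  4.67956676]
```

```bash
python3 -m creep '[{"jaw":1,"travel":[-7,5,0],"roll":0.007},{"jaw":1,"travel":[-7,5,0],"roll":0.007},{"jaw":1,"travel":[-7,5,-10],"roll":0.007},{"jaw":1,"travel":[-7,5,-20],"roll":0.007},{"jaw":1,"travel":[-7,5,-23],"roll":0.007},{"jaw":1,"travel":[-7,5,-26],"roll":0.007},{"jaw":1,"travel":[-7,5,-26],"roll":0.007},{"jaw":1,"travel":[-7,5,-26],"roll":0.007}]'
```

```text
time_s: 3.35
position: [0.5251, 0.1772, 0.2088]
tool_rot: [[-0.862, 0.507, -0.0], [0.507, 0.862, 0.0], [0.0, -0.0, -1.0]]
ft_force: [-3.2, 0.5, 8.9]
grip_width: -0.0001
gripper_force: 4.3
```

```bash
python3 -m creep '[{"jaw":1,"travel":[0,0,-2],"roll":0},{"jaw":1,"travel":[0,0,-4],"roll":0},{"jaw":1,"travel":[0,0,-5],"roll":0},{"jaw":1,"travel":[0,0,-5],"roll":0}]'
python3 - <<'E'
from h import *
s=observe();print(s['position'],s['ft_force'])
P=camera_params('wrist');im,d=get_image('wrist');K=P['mtx'];E=P['extrinsics']
a=im[150:330,200:360,::-1]
im2,d2=get_image('side');b=im2[150:235,235:345,::-1]
o=np.zeros((540,800,3),np.uint8);o[:450,:400]=cv2.resize(a,(400,450));o[:309,400:]=cv2.resize(b,(400,309),interpolation=2)
cv2.imwrite('pics/c3.png',o)
W=cloud('top',get_image('top')[1]);u=np.array([.8616,-.5075]);n=-u[::-1]*[-1,1];n=np.array([.5075,.8616])
q=W.reshape(-1,3);c=np.array([574.8,148.6])/1000;x=(q[:,:2]-c)@u*1000;y=(q[:,:2]-c)@n*1000
for lo in range(-80,50,10):
    m=(abs(x-lo-5)<5)&(abs(y)<14);print(lo,m.sum(),(np.median(q[m,2])*1000).round(1) if m.sum() else '',end=' | ')
E
```

```text
time_s: 3.75
position: [0.5251, 0.1772, 0.204]
tool_rot: [[-0.862, 0.507, -0.0], [0.507, 0.862, 0.0], [0.0, 0.0, -1.0]]
ft_force: [-3.2, 0.4, 10.8]
grip_width: 0.0001
gripper_force: 5.5
[0.52508854 0.177214   0.20402352] [-3.21682819  0.4228784  10.79406931]
-80 138 326.8 | -70 136 328.7 | -60 139 329.3 | -50 135 328.2 | -40 130 325.7 | -30 121 321.2 | -20 100 314.7 | -10 49 306.2 | 0 27 31.0 | 10 50 29.9 | 20 53 14.0 | 30 63 14.3 | 40 60 40.9 |
```

View pics/c3.png

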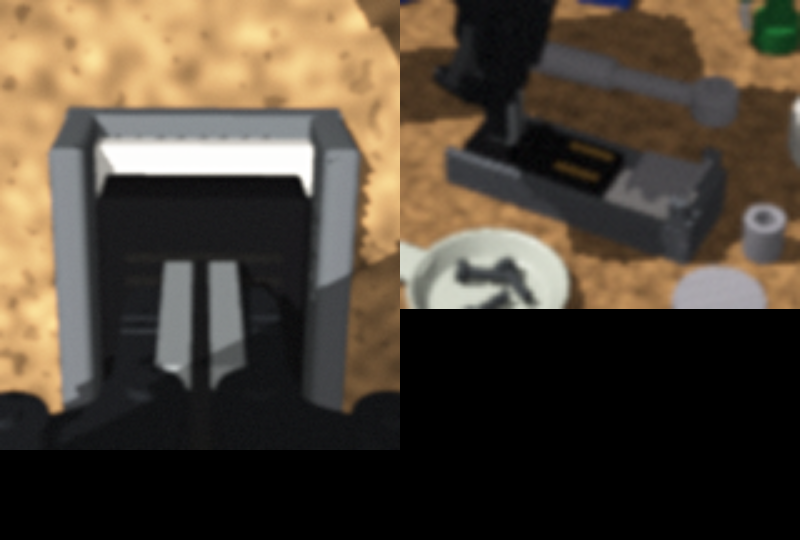

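The crop shows the tips on the pad behind the rib. Depth puts the floor at about 14 mm, so it is 10 mm down and the pack top is at about 30 mm, under the 33.5 mm spring edge. Next I slide it, keeping it pressed.

```bash
python3 -m creep '[{"jaw":1,"travel":[1.7,-1,-0.2],"roll":0},{"jaw":1,"travel":[3.4,-2,-0.3],"roll":0},{"jaw":1,"travel":[6.9,-4.1,-0.3],"roll":0},{"jaw":1,"travel":[10.3,-6.1,-0.3],"roll":0},{"jaw":1,"travel":[13.8,-8.1,-0.3],"roll":0},{"jaw":1,"travel":[13.8,-8.1,-0.3],"roll":0}]'
cat > st.py <<'E'
from h import *
s=observe();p=s['position']*1000;u=np.array([.8616,-.5075]);c=np.array([574.8,148.6])
D=get_image('top')[1];q=cloud('top',D).reshape(-1,3)*1000;x=(q[:,:2]-c)@u;y=(q[:,:2]-c)@np.array([.5075,.8616])
m=(abs(y)<14)
print('tcp cradle x',(p[:2]-c)@u,'tip z',p[2]-173.4,'F fwd',s['ft_force'][:2]@u,s['ft_force'])
for lo in range(-88,60,4):
    k=m&(abs(x-lo-2)<2)&(q[:,2]<60)
    if k.sum()>4: print(lo,round(float(np.median(q[k,2])),1),end=' | ')
print()
E
python3 st.py
```

```text
time_s: 4.5
position: [0.5386, 0.1693, 0.2036]
tool_rot: [[-0.862, 0.507, -0.002], [0.507, 0.862, 0.001], [0.002, -0.0, -1.0]]
ft_force: [-5.6, 2.4, 11.1]
grip_width: 0.0
gripper_force: 5.7
tcp cradle x -41.715401943937295 tip z 30.16032820981573 F fwd -6.084593374696047 [-5.63248306  2.42688861 11.08951832]
28 29.4 | 32 28.7 | 36 16.3 | 40 41.5 | 44 40.9 | 48 41.5 | 52 42.4 | 56 42.1 |
```

```bash
python3 -m creep '[{"jaw":1,"travel":[1.7,-1,0],"roll":0},{"jaw":1,"travel":[4.3,-2.5,0],"roll":0},{"jaw":1,"travel":[6.9,-4.1,0],"roll":0},{"jaw":1,"travel":[9.5,-5.6,0],"roll":0},{"jaw":1,"travel":[12.1,-7.1,0],"roll":0},{"jaw":1,"travel":[12.1,-7.1,0],"roll":0}]'
python3 st.py
```

```text
time_s: 5.15
position: [0.5506, 0.1623, 0.2036]
tool_rot: [[-0.862, 0.507, -0.002], [0.507, 0.862, 0.001], [0.002, -0.0, -1.0]]
ft_force: [-6.0, 3.1, 10.8]
grip_width: -0.0
gripper_force: 5.7
tcp cradle x -27.8094362473231 tip z 30.176114645621197 F fwd -6.741680028269892 [-6.02051224  3.06287031 10.80952891]
-88 5.1 | -84 13.6 | -80 12.6 | -76 13.3 | 48 41.4 | 52 42.2 | 56 41.9 |
```

```bash
cat >> st.py <<'E'
P=camera_params('wrist');im,d=get_image('wrist');cv2.imwrite('pics/wl.png',im[:,:,::-1])
# pack rear: bright floor -> black pack along cradle axis, points taken on pack-top plane z=.0295
K=np.array(P['mtx']);E=np.array(P['extrinsics']);Ei=np.linalg.inv(E);g=im.max(2).astype(np.float32);out=[]
n=np.array([.5075,.8616])
for yy in (-10,-5,0,5,10):
    xs=np.arange(-95,10,.5);w=np.array([[*((c+u*a+n*yy)/1000),.0295] for a in xs]);pc=w@Ei[:3,:3].T+Ei[:3,3];px=pc@K.T;px=px[:,:2]/px[:,2:]
    v=cv2.remap(g,px[:,0].astype(np.float32)[None],px[:,1].astype(np.float32)[None],1)[0]
    i=np.argmin(v[8:]-v[:-8])+4;out.append(xs[i])
print('pack rear cradle x',out,'tcp in pack',(p[:2]-c)@u-np.median(out)-50)
E
python3 -m creep '[{"jaw":1,"travel":[1.7,-1,0],"roll":0},{"jaw":1,"travel":[4.3,-2.5,0],"roll":0},{"jaw":1,"travel":[6.9,-4.1,0],"roll":0},{"jaw":1,"travel":[9.5,-5.6,0],"roll":0},{"jaw":1,"travel":[12.1,-7.1,0],"roll":0},{"jaw":1,"travel":[12.1,-7.1,0],"roll":0}]'
python3 st.py
```

```text
time_s: 5.8
position: [0.5626, 0.1552, 0.2035]
tool_rot: [[-0.862, 0.507, -0.003], [0.507, 0.862, 0.001], [0.003, -0.001, -1.0]]
ft_force: [-6.6, 2.9, 10.6]
grip_width: 0.0001
gripper_force: 6.3
tcp cradle x -13.83193514944376 tip z 30.088267051198983 F fwd -7.148744127534561 [-6.60531957  2.87211978 10.57163169]
-84 13.6 | -80 13.3 | -76 12.8 | -72 12.7 | -68 13.3 | -64 13.4 | -60 12.4 | -56 13.0 | 
pack rear cradle x [np.float64(-47.5), np.float64(-46.0), np.float64(-47.5), np.float64(-47.5), np.float64(-47.5)] tcp in pack -16.33193514944376
```

```bash
sed -i 's/\.0295\]/.0135]/' st.py
python3 -m creep '[{"jaw":1,"travel":[1.7,-1,0],"roll":0},{"jaw":1,"travel":[3.4,-2,0],"roll":0},{"jaw":1,"travel":[5.2,-3.0,0],"roll":0},{"jaw":1,"travel":[6.9,-4.1,0],"roll":0},{"jaw":1,"travel":[6.9,-4.1,0],"roll":0}]'
python3 st.py
python3 - <<'E'
import cv2
cv2.imwrite('pics/wl1.png',cv2.resize(cv2.imread('pics/wl.png')[130:330,180:380],None,fx=2.5,fy=2.5))
E
```

```text
time_s: 6.4
position: [0.5694, 0.1512, 0.2035]
tool_rot: [[-0.862, 0.507, -0.003], [0.507, 0.862, 0.001], [0.003, -0.0, -1.0]]
ft_force: [-6.8, 4.0, 10.2]
grip_width: -0.0002
gripper_force: 6.5
tcp cradle x -5.959214202443244 tip z 30.084466136611752 F fwd -7.861691218613977 [-6.7794995   3.98123044 10.15181333]
-76 14.0 | -72 13.7 | -68 13.3 | -64 12.7 | -60 12.9 | -56 13.0 | -52 12.5 | -48 14.1 | -44 13.0 | 
pack rear cradle x [np.float64(-33.5), np.float64(-33.0), np.float64(-34.0), np.float64(-34.0), np.float64(-34.0)] tcp in pack -21.959214202443242
```

View pics/wl1.png

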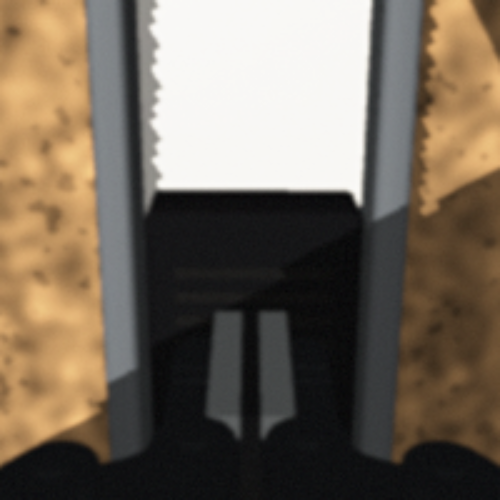

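The crop shows the pack square in the channel, with its rear at cradle x≈-34 and moving with the tips. About 16 mm remain.

```bash
python3 -m creep '[{"jaw":1,"travel":[1.7,-1,0],"roll":0},{"jaw":1,"travel":[4.3,-2.5,0],"roll":0},{"jaw":1,"travel":[6.9,-4.1,0],"roll":0},{"jaw":1,"travel":[9.5,-5.6,0],"roll":0},{"jaw":1,"travel":[11.2,-6.6,0],"roll":0},{"jaw":1,"travel":[11.2,-6.6,0],"roll":0}]'
python3 st.py
python3 -m creep '[{"jaw":1,"travel":[0.9,-0.5,0],"roll":0},{"jaw":1,"travel":[1.3,-0.8,0],"roll":0},{"jaw":1,"travel":[1.3,-0.8,0],"roll":0}]'
python3 st.py
```

```text
time_s: 7.1
position: [0.5807, 0.1446, 0.2035]
tool_rot: [[-0.862, 0.507, -0.003], [0.507, 0.862, 0.001], [0.003, -0.0, -1.0]]
ft_force: [-6.2, 3.5, 11.0]
grip_width: -0.0001
gripper_force: 6.5
tcp cradle x 7.08411561171024 tip z 30.12026664441464 F fwd -7.08701734139297 [-6.15925688  3.50778644 10.99925153]
-56 13.1 | -52 13.3 | -48 12.9 | -44 12.7 | -40 13.3 | -36 12.8 | -32 13.6 | -28 12.6 | 
pack rear cradle x [np.float64(-20.0), np.float64(-21.0), np.float64(-20.0), np.float64(-21.0), np.float64(-21.0)] tcp in pack -21.91588438828976
time_s: 7.5
position: [0.5818, 0.1439, 0.2035]
tool_rot: [[-0.862, 0.507, -0.003], [0.507, 0.862, 0.001], [0.003, -0.0, -1.0]]
ft_force: [-6.1, 4.4, 11.3]
grip_width: 0.0001
gripper_force: 6.7
tcp cradle x 8.379938496874807 tip z 30.131272333319345 F fwd -7.5001882357473795 [-6.1283999   4.37430322 11.33229578]
-56 12.7 | -52 12.6 | -48 13.4 | -44 12.4 | -40 13.3 | -36 12.7 | -32 13.6 | -28 12.2 | 
pack rear cradle x [np.float64(-20.0), np.float64(-20.0), np.float64(-20.0), np.float64(-19.0), np.float64(-18.5)] tcp in pack -21.620061503125193
```

Creep on in small steps until the end stop shows in the force.

```bash
python3 -m creep '[{"jaw":1,"travel":[0.6,-0.4,0],"roll":0},{"jaw":1,"travel":[0.9,-0.5,0],"roll":0},{"jaw":1,"travel":[0.9,-0.5,0],"roll":0}]'
python3 -m creep '[{"jaw":1,"travel":[0.6,-0.4,0],"roll":0},{"jaw":1,"travel":[0.9,-0.5,0],"roll":0},{"jaw":1,"travel":[0.9,-0.5,0],"roll":0}]'
python3 st.py
```

```text
time_s: 7.9
position: [0.5826, 0.1435, 0.2035]
tool_rot: [[-0.862, 0.507, -0.003], [0.507, 0.862, 0.001], [0.003, -0.001, -1.0]]
ft_force: [-8.1, 3.4, 11.2]
grip_width: 0.0002
gripper_force: 6.8
time_s: 8.2
position: [0.5835, 0.143, 0.2035]
tool_rot: [[-0.862, 0.507, -0.003], [0.507, 0.862, 0.001], [0.003, -0.001, -1.0]]
ft_force: [-8.2, 3.4, 10.0]
grip_width: -0.0002
gripper_force: 6.8
tcp cradle x 10.378977030164407 tip z 30.11117403237415 F fwd -8.83216562509265 [-8.2337346   3.42459093  9.97216204]
-52 13.3 | -48 12.6 | -44 13.8 | -40 13.5 | -36 13.5 | -32 13.6 | -28 13.0 | -24 13.3 | 
pack rear cradle x [np.float64(-16.5), np.float64(-18.0), np.float64(-17.5), np.float64(-18.0), np.float64(-17.5)] tcp in pack -22.121022969835593
```

```bash
python3 -m creep '[{"jaw":1,"travel":[0.9,-0.5,0],"roll":0},{"jaw":1,"travel":[0.9,-0.5,0],"roll":0}]'
python3 -m creep '[{"jaw":1,"travel":[0.9,-0.5,0],"roll":0},{"jaw":1,"travel":[0.9,-0.5,0],"roll":0}]'
python3 st.py
```

```text
time_s: 8.5
position: [0.584, 0.1428, 0.2035]
tool_rot: [[-0.862, 0.507, -0.005], [0.507, 0.862, 0.002], [0.005, -0.001, -1.0]]
ft_force: [-9.9, 5.5, 13.0]
grip_width: 0.0003
gripper_force: 8.2
time_s: 8.7
position: [0.5843, 0.1426, 0.2034]
tool_rot: [[-0.862, 0.507, -0.007], [0.507, 0.862, 0.002], [0.007, -0.001, -1.0]]
ft_force: [-13.6, 8.3, 14.9]
grip_width: -0.0001
gripper_force: 10.1
tcp cradle x 11.25388097238827 tip z 30.00106569608667 F fwd -15.91614097615447 [-13.56047905   8.33976793  14.94722838]
-48 13.0 | -44 13.4 | -40 13.4 | -36 12.7 | -32 12.6 | -28 13.1 | -24 12.1 | 
pack rear cradle x [np.float64(-17.5), np.float64(-16.5), np.float64(-17.5), np.float64(-18.0), np.float64(-17.5)] tcp in pack -21.24611902761173
```

```bash
python3 -m creep '[{"jaw":1,"travel":[0.6,-0.4,0],"roll":0},{"jaw":1,"travel":[0.6,-0.4,0],"roll":0}]'
python3 -m creep '[{"jaw":1,"travel":[-1.1,0.7,0],"roll":0},{"jaw":1,"travel":[-1.1,0.7,0],"roll":0}]'
python3 -m creep '[{"jaw":1,"travel":[0,0,1],"roll":0},{"jaw":1,"travel":[0,0,2],"roll":0},{"jaw":1,"travel":[0,0,3],"roll":0},{"jaw":1,"travel":[0,0,4],"roll":0},{"jaw":1,"travel":[0,0,5],"roll":0},{"jaw":1,"travel":[0,0,6],"roll":0},{"jaw":1,"travel":[0,0,6],"roll":0}]'
python3 st.py
```

```text
time_s: 9.0
position: [0.5846, 0.1425, 0.2033]
tool_rot: [[-0.862, 0.507, -0.008], [0.507, 0.862, 0.003], [0.009, -0.002, -1.0]]
ft_force: [-15.4, 10.0, 16.3]
grip_width: 0.0002
gripper_force: 11.0
time_s: 9.2
position: [0.5841, 0.1427, 0.2034]
tool_rot: [[-0.862, 0.507, -0.006], [0.507, 0.862, 0.002], [0.006, -0.001, -1.0]]
ft_force: [-11.6, 6.6, 13.2]
grip_width: 0.0004
gripper_force: 9.3
time_s: 9.9
position: [0.5843, 0.1425, 0.2075]
tool_rot: [[-0.862, 0.507, -0.007], [0.507, 0.862, 0.002], [0.007, -0.002, -1.0]]
ft_force: [-5.9, 6.6, -2.2]
grip_width: 0.0003
gripper_force: 4.1
tcp cradle x 11.254702438740637 tip z 34.12645299396098 F fwd -8.425956316126546 [-5.89247853  6.5990085  -2.20440738]
-52 17.0 | -48 16.4 | -44 16.6 | -40 16.2 | -36 17.4 | -32 17.0 | -28 16.5 | -24 15.9 | 
pack rear cradle x [np.float64(-16.0), np.float64(-15.5), np.float64(-16.0), np.float64(-15.5), np.float64(-16.5)] tcp in pack -22.745297561259363
```

The floor has risen to about 17 mm, so it is 7 mm down and the spring is holding. The tip still leans on the rib, so I ease back before lifting.

```bash
python3 -m creep '[{"jaw":1,"travel":[-0.9,0.5,0],"roll":0},{"jaw":1,"travel":[-1.7,1,0],"roll":0},{"jaw":1,"travel":[-2.6,1.5,0],"roll":0},{"jaw":1,"travel":[-2.6,1.5,0],"roll":0}]'
python3 st.py
```

```text
time_s: 10.4
position: [0.583, 0.1431, 0.2093]
tool_rot: [[-0.862, 0.507, -0.0], [0.507, 0.862, -0.0], [0.0, -0.0, -1.0]]
ft_force: [-1.9, 1.3, -1.6]
grip_width: 0.0002
gripper_force: 0.8
tcp cradle x 9.911221719931419 tip z 35.897271680926735 F fwd -2.3007473575259514 [-1.91005207  1.29073202 -1.55844812]
-56 16.2 | -52 17.0 | -48 16.5 | -44 16.8 | -40 16.7 | -36 17.1 | -32 15.9 | -28 17.3 | -24 17.1 | 
pack rear cradle x [np.float64(-17.0), np.float64(-17.0), np.float64(-16.5), np.float64(-15.5), np.float64(-15.5)] tcp in pack -23.58877828006858
```

```bash
python3 -m creep '[{"jaw":1,"travel":[-2,1.2,1],"roll":0},{"jaw":1,"travel":[-2,1.2,5],"roll":0},{"jaw":1,"travel":[-2,1.2,20],"roll":0},{"jaw":1,"travel":[-2,1.2,60],"roll":0},{"jaw":1,"travel":[-2,1.2,110],"roll":0},{"jaw":1,"travel":[-50,-20,150],"roll":0},{"jaw":1,"travel":[-90,-60,170],"roll":0},{"jaw":1,"travel":[-120,-100,170],"roll":0},{"jaw":1,"travel":[-130,-150,170],"roll":0},{"jaw":1,"travel":[-130,-200,170],"roll":0},{"jaw":1,"travel":[-130,-250,170],"roll":0},{"jaw":1,"travel":[-130,-250,170],"roll":0}]'
python3 - <<'E'
from h import *
im,D=get_image('top');im2,_=get_image('side')
a=cv2.resize(im[155:255,200:280,::-1],(400,500),interpolation=2);b=cv2.resize(im2[160:230,235:340,::-1],(400,267),interpolation=2)
o=np.zeros((500,800,3),np.uint8);o[:,:400]=a;o[:267,400:]=b;cv2.imwrite('pics/fin.png',o)
u=np.array([.8616,-.5075]);n=np.array([.5075,.8616]);c=np.array([574.8,148.6])
q=cloud('top',D).reshape(-1,3)*1000;x=(q[:,:2]-c)@u;y=(q[:,:2]-c)@n
for lo in range(-88,60,4):
    k=(abs(y)<14)&(abs(x-lo-2)<2)&(q[:,2]<60)
    if k.sum()>4: print(lo,round(float(np.median(q[k,2])),1),end=' | ')
print(observe()['ft_force'])
E
```

```text
time_s: 11.7
position: [0.4525, -0.1102, 0.3803]
tool_rot: [[-0.86, 0.51, 0.002], [0.51, 0.86, -0.002], [-0.003, -0.001, -1.0]]
ft_force: [1.2, 0.4, 0.5]
grip_width: -0.0001
gripper_force: 0.0
-88 5.3 | -84 16.7 | -80 16.6 | -76 16.8 | -72 16.4 | -68 16.5 | -64 16.8 | -60 16.7 | -56 17.1 | -52 16.8 | -48 16.4 | -44 16.9 | -40 16.1 | -36 17.1 | -32 16.8 | -28 16.2 | -24 16.9 | -20 31.3 | -16 32.5 | -12 32.9 | -8 33.2 | -4 32.9 | 0 32.8 | 4 32.6 | 8 33.0 | 12 32.9 | 16 33.1 | 20 37.2 | 24 38.2 | 28 33.5 | 32 33.1 | 36 42.7 | 40 46.2 | 44 45.6 | 48 46.0 | 52 45.4 | 56 45.3 | [-0.49862748 -0.146186    0.92396779]
```

View pics/fin.png

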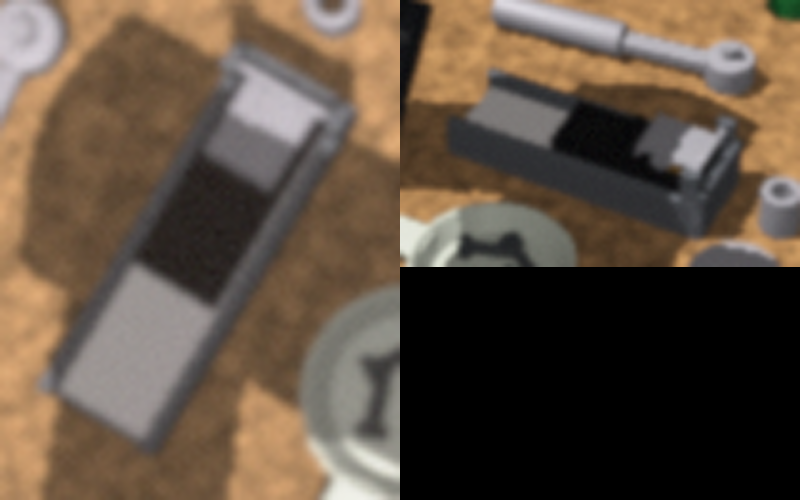

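The final view shows the pack lying level with its front under the spring, only the rear part of its top visible, and the neighbours in place. One quick relative check of rear-to-spring distance (58.5 mm when home) before handing in.

Run:
```python
from h import *
im,D=get_image('top');W=cloud('top',D)*1000
u=np.array([.8616,-.5075]);n=np.array([.5075,.8616]);c=np.array([574.8,148.6])
P=camera_params('top');K=P['mtx'];Ei=np.linalg.inv(P['extrinsics']);g=im.max(2).astype(np.float32)
def prof(z):
    xs=np.arange(-40,75,1.);acc=0
    for y in range(-10,11,2):
        w=np.array([[*((c+u*a+n*y)/1000),z/1000] for a in xs])@Ei[:3,:3].T+Ei[:3,3];p=w@K.T;p=p[:,:2]/p[:,2:]
        acc=acc+cv2.remap(g,p[:,0].astype(np.float32)[None],p[:,1].astype(np.float32)[None],1)[0]
    return xs,acc/11
xs,v=prof(33);dv=np.gradient(v);print('rear(z33)',xs[np.argmin(dv)]);i=xs>20
xs,v=prof(40);dv=np.gradient(v);i=(xs>20)&(xs<50);print('spring edge(z40)',xs[i][np.argmax(dv[i])]);print(v[i].round())
xs,v=prof(51);print('end',dict(zip(xs[95:].astype(int),v[95:].round().astype(int))))
```

```text
rear(z33) -18.0
spring edge(z40) 37.0
[ 41.  40.  39.  39.  40.  41.  40.  40.  40.  40.  39.  40.  41.  44.
  49.  56.  67.  78.  89.  98. 104. 108. 110. 112. 113. 113. 113. 114.
 114.]
end {np.int64(55): np.int64(118), np.int64(56): np.int64(124), np.int64(57): np.int64(133), np.int64(58): np.int64(145), np.int64(59): np.int64(159), np.int64(60): np.int64(172), np.int64(61): np.int64(182), np.int64(62): np.int64(189), np.int64(63): np.int64(194), np.int64(64): np.int64(196), np.int64(65): np.int64(197), np.int64(66): np.int64(197), np.int64(67): np.int64(197), np.int64(68): np.int64(197), np.int64(69): np.int64(197), np.int64(70): np.int64(198), np.int64(71): np.int64(197), np.int64(72): np.int64(196), np.int64(73): np.int64(194), np.int64(74): np.int64(193)}
```

The gap is about 55 mm, no larger than the home value of 58.5 mm, so within measuring error the pack is home. The push force also rose against the end stop. Handing in.

```bash
python3 -c "
from rig import close_job; print(close_job())"
```

```text
the job is handed in; nothing more can be done
None
```

The pack was pressed down, slid under the leaf spring to the end stop and released; by my final camera check it is home with the spring alone holding it down and the arm is clear, and I handed the job in (no verdict was returned).

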